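# Box up the specimen jars

## Robot

A 6-joint arm with a two-finger parallel gripper is mounted at the origin on the work surface. World frame = base frame: x ahead of the robot, y to its left, z up, the work surface at z = 0. Lengths are in m, angles in degrees, forces in N, time in s.
With the tool pointing down it reaches from about 0.4 to 0.825 m from the base axis. Payload 7 kg.
Tool frame: the origin (TCP) lies at the very end of the fingers, on their centre line; the grasp point (between the pads) lies 19 mm behind it; z points along the fingers, y is the line along which they close (so a half turn about z gives the same grasp; the last joint's range is limited). The gripper opens to 88 mm and grips with 3 to 60 N. Pads are 19 mm wide; open, the fingers measure 130 mm over their backs; the gripper's body (78 mm by 193 mm) begins 47 mm behind the grasp point.
Start: joints at [-47.607, 20.546, 0.682, 0, -70.136, -16.507], TCP at [0.295, -0.607, 0.227] pointing down, gripper open.
Joint ranges: [-176.03, 176.03], [-82.01, 121.73], [-58.28, 71.71], [-173.87, 95.51], [-174.79, -0.11], [-173.66, 173.66]. Speed limits (degrees/s): [136.94, 136.94, 172.46, 180, 180, 180].

## Interface

Orientations are given as [roll, pitch, yaw] about the fixed x, y, z axes, in that order (R = Rz(yaw) Ry(pitch) Rx(roll)).
In Python, from plant import ctrl, cams, workorder gives the robot as it stands.
- The arm moves only by the tool play_rows, never from a script. Its argument "motion" is a list of rows, each an object of numbers: "x", "y", "z": the shift along the tool's x, y, z normalised to -1 to 1, where 1 is 0.025 m; "rx", "ry", "rz": the turn, a rotation vector about the tool's x, y, z normalised to -1 to 1, where 1 is 4 degrees. A call has 1 to 20 rows; each row shifts and turns the commanded pose from where the row before left it, along the tool's axes as they then stand; what a row does not reach is not made up. A row lasts 1/8 s, in which the tool goes at most 62.5 mm and 10.7 degrees, less where a joint would pass 70% of its speed; a pose out of reach is approached as far as the arm can. A call with a number of a shift or a turn outside -1 to 1 is refused whole. A call with a gripper value outside its range is refused whole. "fingers" is the opening, from -1 (shut) to 1 (fully open), set as the call begins (left out, the last holds). The fingers move at their own pace and stop on an object; the grip force is fixed at half the most. Time passes only in rows, so rows that do not move let the fingers close. It gives the time, the measured TCP pose, the force, the opening and the grip force at its end, in the units of the state.
- ctrl.get_obs(): the state, without advancing time (a new reading comes with each control period).
- cams.snapshot(name): name is "side" or "top"; returns the picture (384x512x3 uint8, blue, green, red); there is no depth.
- cams.get_calibration(name): a dict with "vertical_fov" (degrees; the focal length in pixels is half the picture's height over the tangent of half this angle, whatever the lens; pixels are square), "cx", "cy" (the principal point, pixels), "position" and "rotation" of the camera in the world. Camera axes: x right, y up, looking along -z (the intrinsics and any distortion apply to the point x, -y, -z); pixel columns grow to the right and rows downward; lengths in m; the calibration is good to about 2 mm. A picture is of the moment at which its call begins. get_calibration takes no time and is no camera call.
- workorder.close_job(): hands the job in; it is judged then, once.
The state is a dict: "clock": time; "joint_pos": joint angles; "qvel": joint speeds; "tau": joint torques, N m; "tool_pos": TCP position; "orientation": TCP orientation; "force": force on the tool from outside, world axes, zero at the start; "moment": the same for the moment, N m; "opening": finger opening in m; "gripper_force": force on a finger pad.
Only numpy, scipy, OpenCV 4.12 (cv2) and the standard library are available. Lean on these libraries where they do the work, as an engineer would, in place of code of your own. Each camera call takes 0.05 s, during which the arm holds its last target. There are 200 camera calls.

## Task

The sorting is finished: put the four capped specimen jars back into the partitioned cardboard box, each standing upright on the floor of the cell whose sticker matches its cap colour. Leave the two empty open jars standing where they are. The jars are glass, so keep them upright and set them down rather than drop them.

Things in the scene. Friction and masses are not known exactly. Their poses are not given: they have to be found in the camera images.
- jar_red: specimen jar with a RED screw cap: upright glass cylinder 36 mm in diameter (cap too), 70 mm tall, about 85 g, paper band round it, cap over its top 16 mm, shells inside; safe to grip across the cap and shoulder. Origin: centre of the underside, z up.
- jar_blue: specimen jar with a BLUE screw cap: upright glass cylinder 36 mm in diameter (cap too), 70 mm tall, about 85 g, paper band round it, cap over its top 16 mm, shells inside; safe to grip across the cap and shoulder. Origin: centre of the underside, z up.
- jar_green: specimen jar with a GREEN screw cap: upright glass cylinder 36 mm in diameter (cap too), 70 mm tall, about 85 g, paper band round it, cap over its top 16 mm, shells inside; safe to grip across the cap and shoulder. Origin: centre of the underside, z up.
- jar_yellow: specimen jar with a YELLOW screw cap: upright glass cylinder 36 mm in diameter (cap too), 70 mm tall, about 85 g, paper band round it, cap over its top 16 mm, shells inside; safe to grip across the cap and shoulder. Origin: centre of the underside, z up.
- sticker_red: round RED sticker, 34 mm in diameter, flat on the floor of one cell of the open cardboard jar box; it marks that cell. Origin: centre of the cell at floor level, 4 mm above the table. Its x and y axes lie along the cell walls. The box is fixed, 128 (along x) by 190 (along y) by 36 mm high: 2 cells along x by 3 along y.
- sticker_blue: round BLUE sticker, 34 mm in diameter, flat on the floor of one cell of the open cardboard jar box; it marks that cell. Origin: centre of the cell at floor level, 4 mm above the table. Its x and y axes lie along the cell walls. Each cell is 58 by 58 mm inside; cells are 62 mm apart centre to centre.
- sticker_green: round GREEN sticker, 34 mm in diameter, flat on the floor of one cell of the open cardboard jar box; it marks that cell. Origin: centre of the cell at floor level, 4 mm above the table. Its x and y axes lie along the cell walls. Box walls and partitions are 4 mm thick and reach 32 mm above the cell floor (36 mm above the table).
- sticker_yellow: round YELLOW sticker, 34 mm in diameter, flat on the floor of one cell of the open cardboard jar box; it marks that cell. Origin: centre of the cell at floor level, 4 mm above the table. Its x and y axes lie along the cell walls. All cells start empty; the other two have a white and a black sticker, for which there is no jar.
- empty_a: empty OPEN glass jar without a cap: upright, 36 mm in diameter, 56 mm tall to its rim, paper band, about 60 g, nothing inside; does not belong in the box. The two are alike. Origin: centre of the underside, z up. (The box's lid, a pen and a glass dish, all under 30 mm tall, lie beyond x = 0.74 m, out of the way.)
- empty_b: empty OPEN glass jar without a cap: upright, 36 mm in diameter, 56 mm tall to its rim, paper band, about 60 g, nothing inside; does not belong in the box. The two are alike. Origin: centre of the underside, z up. (The box's lid, a pen and a glass dish, all under 30 mm tall, lie beyond x = 0.74 m, out of the way.)

How it is judged:
By the outcome, as a careful person would: the job done as asked, in the order asked, and still so for the second after the job is handed in, with the robot touching nothing.
It also fails if it takes over 96 s, if anything falls off the work surface, if the arm or the gripper's body presses on something with over 40 N, if the wrist force passes 120 N, or if a joint passes its speed limit or range.

## Working session

There is one attempt and no reset: what is moved stays moved. The work goes in short steps, Python scripts to look and compute and a tool call to move; the robot and the scene stay as the last step left them, time stands still between calls to the robot, and variables do not carry over. Pictures are saved under pics/ and viewed, at most 14 in all, crops included, and the job is handed in when it is done.

Besides the shell and the picture viewer there is one more tool, called after "Call:" by a JSON object that holds its "name" and its "arguments", one argument or row to a line. play_rows: Moves the arm, as the interface text tells. Its arguments: {"type":"object","properties":{"motion":{"type":"array"},"fingers":{"type":"number"}},"required":["motion"]}

```bash
mkdir -p pics
python3 - <<'E'
from plant import ctrl,cams
import cv2
for n in("side","top"):
    cv2.imwrite(f"pics/{n}0.png",cv2.resize(cams.snapshot(n),None,fx=1.5625,fy=1.5625)); print(n,cams.get_calibration(n))
print(ctrl.get_obs())
E
```

```text
side {'vertical_fov': 57.251297848390756, 'cx': 261.3819074496841, 'cy': 195.17006898825025, 'position': array([0.46013489, 0.47698366, 0.57350295]), 'rotation': array([  43.41493197,    0.68882051, -172.40157142])}
top {'vertical_fov': 54.89765270284282, 'cx': 256.90483347514413, 'cy': 194.09596829906812, 'position': array([0.36522843, 0.00305174, 0.84002744]), 'rotation': array([  11.53677263,    0.21882382, -102.21782738])}
{'clock': 0.1, 'joint_pos': array([-4.76067325e+01,  2.05880671e+01,  6.40145520e-01, -1.77106672e-02,
       -7.01345130e+01, -1.65067468e+01]), 'qvel': array([ 0.05752031, -0.15501487,  0.07848547,  0.06092077, -0.02799322,
       -0.09907363]), 'tau': array([-4.90133272e-03, -5.84163022e+01,  2.93750149e+01,  7.01568961e+00,
        1.01316691e-02, -5.97570829e-05]), 'tool_pos': array([ 0.294494  , -0.6069039 ,  0.22571666]), 'orientation': array([ 1.79916232e+02, -7.46028656e-03, -1.54119504e+02]), 'force': array([-0.20798069, -0.665588  , -0.32388476]), 'moment': array([0.02278349, 0.03189852, 0.03598393]), 'gripper_force': 0.0, 'opening': 0.0877113468098238}
```

View pics/top0.png

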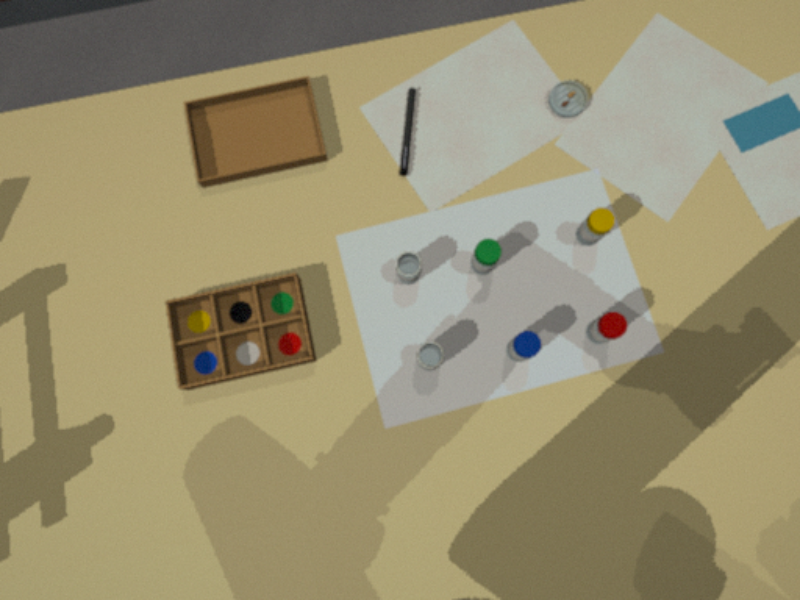

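View pics/side0.png

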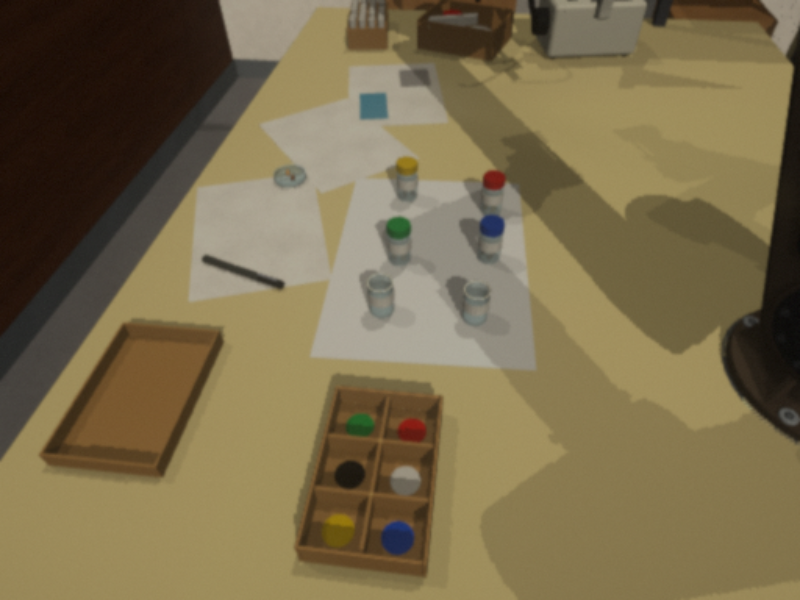

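The top view (800x600 scale) shows red cap (612,325), blue (527,344), green (488,252), yellow (601,221). The empties are at (409,261) and (430,355). Stickers there are yellow (199,321), blue (205,362), green (282,302) and red (290,343). In the side view the caps are at red (494,181), blue (491,226), green (399,228) and yellow (407,165), and the box is in front.

```bash
cat > h.py <<'E'
import numpy as np,cv2
from scipy.spatial.transform import Rotation as Ro
from scipy.optimize import least_squares
from plant import ctrl,cams
CAL={n:cams.get_calibration(n) for n in("side","top")}
def proj(n,P):
    c=CAL[n];f=192/np.tan(np.radians(c["vertical_fov"]/2))
    q=(np.atleast_2d(P)-c["position"])@Ro.from_euler("xyz",c["rotation"],degrees=True).as_matrix()
    return np.c_[c["cx"]+f*q[:,0]/-q[:,2],c["cy"]-f*q[:,1]/-q[:,2]]
a=np.linspace(0,2*np.pi,40,endpoint=False)
ring=np.c_[np.cos(a),np.sin(a),0*a]
def cen(n,p,r,zs):  # predicted blob centroid of rings of radius r at heights zs relative to p
    P=np.vstack([p+r*ring+[0,0,z] for z in zs])
    m=cv2.moments(cv2.convexHull(proj(n,P).astype(np.float32)))
    return np.array([m["m10"],m["m01"]])/m["m00"]
HUE={"red":(0,6),"yellow":(20,29),"green":(55,85),"blue":(105,125)}
def blobs(img,col,smin=150):
    h=cv2.cvtColor(img,cv2.COLOR_BGR2HSV);H,S,V=[h[...,i].astype(int) for i in range(3)]
    lo,hi=HUE[col]
    m=(H>=lo)&(H<=hi)
    if col=="red":m|=H>174
    m&=(S>smin+(40 if col in("yellow","red") else 0))&(V>60)
    k,_,st,ce=cv2.connectedComponentsWithStats(m.astype(np.uint8))
    return [(ce[i],int(st[i,4]),st[i,2:4].tolist()) for i in range(1,k) if st[i,4]>40]
def fit(uv,r,zs,p0):
    s=least_squares(lambda p:np.r_[tuple(cen(n,p,r,zs)-uv[n] for n in uv)],p0,x_scale=.01)
    return s.x,s.fun
E
python3 - <<'E'
from h import *
for n in CAL:
    im=cams.snapshot(n)
    cv2.imwrite(f"pics/{n}_raw.png",im)
    for c in HUE: print(n,c,[(np.round(b[0],1).tolist(),b[1],b[2]) for b in blobs(im,c)])
E
```

```text
side red [([316.1, 114.3], 100, [13, 10]), ([263.2, 274.9], 202, [17, 14])]
side yellow [([260.2, 105.3], 77, [11, 9]), ([216.1, 339.0], 350, [21, 21])]
side green [([231.5, 269.3], 61, [13, 7])]
side blue [([315.0, 143.6], 105, [12, 11]), ([253.9, 343.2], 246, [18, 18])]
top red [([391.7, 207.7], 211, [18, 16]), ([185.1, 219.6], 157, [15, 14])]
top yellow [([384.0, 141.1], 199, [17, 16]), ([126.8, 205.5], 168, [15, 14])]
top green [([312.0, 161.0], 186, [15, 15]), ([180.1, 193.7], 131, [13, 13])]
top blue [([336.9, 219.9], 212, [17, 17]), ([131.2, 231.7], 149, [14, 14])]
```

Run:
```python
from h import *
S=cv2.imread("pics/side_raw.png");T=cv2.imread("pics/top_raw.png")
L={}
for c in HUE:
    sm=110 if c=="green" else 130
    bs,bt=blobs(S,c,sm),blobs(T,c,sm)
    caps=[min(bs,key=lambda b:b[0][1]),max(bt,key=lambda b:b[0][0])]
    sts=[max(bs,key=lambda b:b[0][1]),min(bt,key=lambda b:b[0][0])]
    p,f=fit({"side":caps[0][0],"top":caps[1][0]},.018,[-.016,0],[.55,-.15,.07])
    q,g=fit({"side":sts[0][0],"top":sts[1][0]},.017,[0],[.5,.27,.004])
    L[c]=q
    # top only with known z
    def top(uv,r,zs,z,p0): return least_squares(lambda p:cen("top",np.r_[p,z],r,zs)-uv,p0[:2]).x
    print(c,"cap",p.round(4),f.round(1),"toponly",top(caps[1][0],.018,[-.016,0],.07,p).round(4),"| sticker",q.round(4),g.round(1),top(sts[1][0],.017,[0],.004,q).round(4),caps[0][1],sts[0][1])
off={"red":(0,-1),"blue":(0,1),"green":(1,-1),"yellow":(1,1)}
# lattice fit
A=np.array([(L[c][0],L[c][1]) for c in off]);B=np.array([((i-.5)*.062,j*.062) for i,j in off.values()])
def r(v):
    R=np.array([[np.cos(v[2]),-np.sin(v[2])],[np.sin(v[2]),np.cos(v[2])]]);return (B@R.T+v[:2]-A).ravel()
s=least_squares(r,[*A.mean(0),0]);print(s.x[:2],np.degrees(s.x[2]),(s.fun*1000).round(1)); 
for c,x in zip(off,(s.fun.reshape(-1,2)+A)):print(c,x.round(4))
# empties: rim centres read off the pictures
def both(us,ut):
    return least_squares(lambda p:np.r_[proj("side",p)[0]-us,proj("top",p)[0]-ut],[.55,0,.05]).x.round(4)
k=1.5625
print(both(np.array([380,282])/k,np.array([409,261])/k),both(np.array([477,289])/k,np.array([430,355])/k))
```

```text
red cap [ 0.4309 -0.3019  0.0679] [-0.5 -0.1 -0.   0.4] toponly [ 0.4315 -0.3014] | sticker [0.509  0.1425 0.0035] [-0.3 -0.   0.1  0.3] [0.5098 0.1425] 120 204
yellow cap [ 0.5782 -0.3286  0.067 ] [-0.3 -0.   0.1  0.2] toponly [ 0.5779 -0.3273] | sticker [0.5695 0.268  0.003 ] [-0.3 -0.1  0.   0.5] [0.5704 0.2676] 103 376
green cap [ 0.5676 -0.161   0.0678] [-0.3 -0.1  0.   0.3] toponly [ 0.5676 -0.1606] | sticker [0.5706 0.143  0.0035] [-0.3 -0.   0.2  0.4] [0.5715 0.1431] 133 156
blue cap [ 0.4299 -0.1817  0.0682] [-0.4 -0.2  0.1  0.4] toponly [ 0.4306 -0.1813] | sticker [0.5075 0.2669 0.0025] [-0.4 -0.1  0.1  0.4] [0.5082 0.2665] 138 298
[0.53912557 0.20508624] 0.6417012437251075 [-0.2  0.3 -0.  -0.1  0.3  0.5 -0.  -0.6]
red [0.5088 0.1427]
blue [0.5074 0.2667]
green [0.5708 0.1434]
yellow [0.5694 0.2674]
[ 0.5783 -0.0514  0.0506] [ 0.4442 -0.0509  0.0527]
```

Call:
{"name": "play_rows", "arguments": {
  "motion": [
    {"rz": 0.92,"z": 0.43},
    {"rz": 0.92,"z": 0.43},
    {"rz": 0.92,"z": 0.43},
    {"rz": 0.92,"z": 0.43},
    {"rz": 0.92,"z": 0.43},
    {"rz": 0.92,"z": 0.43},
    {"rz": 0.95,"z": 0.43},
    {}
  ],
  "fingers": 1
}}

```text
$.motion[0]: bad value
```

Call:
{"name": "play_rows", "arguments": {
  "motion": [
    {"x": 0,"y": 0,"z": 0.43,"rx": 0,"ry": 0,"rz": 0.92},
    {"x": 0,"y": 0,"z": 0.43,"rx": 0,"ry": 0,"rz": 0.92},
    {"x": 0,"y": 0,"z": 0.43,"rx": 0,"ry": 0,"rz": 0.92},
    {"x": 0,"y": 0,"z": 0.43,"rx": 0,"ry": 0,"rz": 0.92},
    {"x": 0,"y": 0,"z": 0.43,"rx": 0,"ry": 0,"rz": 0.92},
    {"x": 0,"y": 0,"z": 0.43,"rx": 0,"ry": 0,"rz": 0.92},
    {"x": 0,"y": 0,"z": 0.43,"rx": 0,"ry": 0,"rz": 0.95},
    {"x": 0,"y": 0,"z": 0,"rx": 0,"ry": 0,"rz": 0}
  ],
  "fingers": 1
}}

```text
clock: 1.2
tool_pos: [0.2943, -0.6067, 0.1502]
orientation: [179.9, -0.1, -180.0]
force: [-0.3, 0.3, -0.4]
opening: 0.0876
gripper_force: 0.0
```

Call:
{"name": "play_rows", "arguments": {
  "motion": [
    {"x": -0.42,"y": 0.94,"z": 0,"rx": 0,"ry": 0,"rz": 0},
    {"x": -0.42,"y": 0.94,"z": 0,"rx": 0,"ry": 0,"rz": 0},
    {"x": -0.42,"y": 0.94,"z": 0,"rx": 0,"ry": 0,"rz": 0},
    {"x": -0.42,"y": 0.94,"z": 0,"rx": 0,"ry": 0,"rz": 0},
    {"x": -0.42,"y": 0.94,"z": 0,"rx": 0,"ry": 0,"rz": 0},
    {"x": -0.42,"y": 0.94,"z": 0,"rx": 0,"ry": 0,"rz": 0},
    {"x": -0.42,"y": 0.94,"z": 0,"rx": 0,"ry": 0,"rz": 0},
    {"x": -0.42,"y": 0.94,"z": 0,"rx": 0,"ry": 0,"rz": 0},
    {"x": -0.42,"y": 0.94,"z": 0,"rx": 0,"ry": 0,"rz": 0},
    {"x": -0.42,"y": 0.94,"z": 0,"rx": 0,"ry": 0,"rz": 0},
    {"x": -0.42,"y": 0.94,"z": 0,"rx": 0,"ry": 0,"rz": 0},
    {"x": -0.42,"y": 0.94,"z": 0,"rx": 0,"ry": 0,"rz": 0},
    {"x": -0.42,"y": 0.92,"z": 0,"rx": 0,"ry": 0,"rz": 0},
    {"x": 0,"y": 0,"z": 0,"rx": 0,"ry": 0,"rz": 0},
    {"x": 0,"y": 0,"z": 0,"rx": 0,"ry": 0,"rz": 0}
  ]
}}

```text
clock: 3.08
tool_pos: [0.4313, -0.3025, 0.1517]
orientation: [-180.0, 0.0, -179.9]
force: [0.0, 0.1, 0.4]
opening: 0.0876
gripper_force: 0.0
```

Call:
{"name": "play_rows", "arguments": {
  "motion": [
    {"x": 0,"y": 0.03,"z": 0.9,"rx": 0,"ry": 0,"rz": 0},
    {"x": 0,"y": 0,"z": 0.9,"rx": 0,"ry": 0,"rz": 0},
    {"x": 0,"y": 0,"z": 0.9,"rx": 0,"ry": 0,"rz": 0},
    {"x": 0,"y": 0,"z": 0.9,"rx": 0,"ry": 0,"rz": 0},
    {"x": 0,"y": 0,"z": 0.5,"rx": 0,"ry": 0,"rz": 0},
    {"x": 0,"y": 0,"z": 0.45,"rx": 0,"ry": 0,"rz": 0},
    {"x": 0,"y": 0,"z": 0,"rx": 0,"ry": 0,"rz": 0}
  ]
}}

```text
clock: 3.95
tool_pos: [0.4307, -0.3016, 0.0371]
orientation: [180.0, -0.1, 180.0]
force: [0.6, 0.3, -0.4]
opening: 0.0876
gripper_force: 0.0
```

Run:
```python
from h import *
s=cams.snapshot("side")[70:190,220:380];t=cams.snapshot("top")[120:260,270:450]
f=lambda a:cv2.resize(a,(400,300),interpolation=cv2.INTER_CUBIC)
cv2.imwrite("pics/g1.png",np.hstack([f(s),f(t)]))
```

```text
(no output)
```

View pics/g1.png

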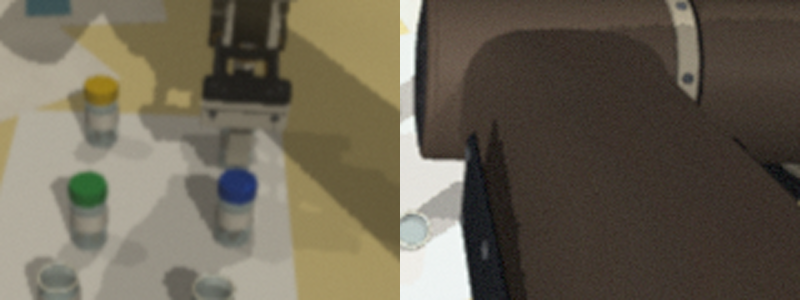

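In the side half of the crop (left), the finger at about (238,145) covers the red jar and is lined up with the row of jars. The arm hides it in the top half. I'm closing the gripper.

Call:
{"name": "play_rows", "arguments": {
  "motion": [
    {"x": 0,"y": 0,"z": 0,"rx": 0,"ry": 0,"rz": 0},
    {"x": 0,"y": 0,"z": 0,"rx": 0,"ry": 0,"rz": 0},
    {"x": 0,"y": 0,"z": 0,"rx": 0,"ry": 0,"rz": 0},
    {"x": 0,"y": 0,"z": 0,"rx": 0,"ry": 0,"rz": 0},
    {"x": 0,"y": 0,"z": 0,"rx": 0,"ry": 0,"rz": 0},
    {"x": 0,"y": 0,"z": 0,"rx": 0,"ry": 0,"rz": 0}
  ],
  "fingers": -1
}}

```text
clock: 4.8
tool_pos: [0.4311, -0.3015, 0.0375]
orientation: [180.0, -0.0, -180.0]
force: [0.1, 0.4, -0.6]
opening: 0.0355
gripper_force: 30.0
```

Call:
{"name": "play_rows", "arguments": {
  "motion": [
    {"x": 0,"y": 0,"z": -0.3,"rx": 0,"ry": 0,"rz": 0},
    {"x": 0,"y": 0,"z": -0.6,"rx": 0,"ry": 0,"rz": 0},
    {"x": 0,"y": 0,"z": -0.9,"rx": 0,"ry": 0,"rz": 0},
    {"x": 0,"y": 0,"z": -0.9,"rx": 0,"ry": 0,"rz": 0},
    {"x": 0,"y": 0,"z": -0.9,"rx": 0,"ry": 0,"rz": 0},
    {"x": 0,"y": 0,"z": -0.6,"rx": 0,"ry": 0,"rz": 0},
    {"x": 0,"y": 0,"z": -0.3,"rx": 0,"ry": 0,"rz": 0},
    {"x": -0.1,"y": 0.5,"z": 0,"rx": 0,"ry": 0,"rz": 0},
    {"x": -0.15,"y": 0.75,"z": 0,"rx": 0,"ry": 0,"rz": 0},
    {"x": -0.15,"y": 0.9,"z": 0,"rx": 0,"ry": 0,"rz": 0},
    {"x": -0.15,"y": 0.9,"z": 0,"rx": 0,"ry": 0,"rz": 0},
    {"x": -0.15,"y": 0.9,"z": 0,"rx": 0,"ry": 0,"rz": 0},
    {"x": -0.15,"y": 0.9,"z": 0,"rx": 0,"ry": 0,"rz": 0},
    {"x": -0.15,"y": 0.9,"z": 0,"rx": 0,"ry": 0,"rz": 0},
    {"x": -0.15,"y": 0.9,"z": 0,"rx": 0,"ry": 0,"rz": 0},
    {"x": -0.15,"y": 0.9,"z": 0,"rx": 0,"ry": 0,"rz": 0},
    {"x": -0.15,"y": 0.9,"z": 0,"rx": 0,"ry": 0,"rz": 0},
    {"x": -0.15,"y": 0.9,"z": 0,"rx": 0,"ry": 0,"rz": 0}
  ]
}}

```text
clock: 7.05
tool_pos: [0.4704, -0.0665, 0.1492]
orientation: [-180.0, -0.1, -180.0]
force: [-0.2, 0.5, -1.7]
opening: 0.0355
gripper_force: 30.0
```

Call:
{"name": "play_rows", "arguments": {
  "motion": [
    {"x": -0.15,"y": 0.9,"z": 0,"rx": 0,"ry": 0,"rz": 0},
    {"x": -0.15,"y": 0.9,"z": 0,"rx": 0,"ry": 0,"rz": 0},
    {"x": -0.15,"y": 0.9,"z": 0,"rx": 0,"ry": 0,"rz": 0},
    {"x": -0.15,"y": 0.9,"z": 0,"rx": 0,"ry": 0,"rz": 0},
    {"x": -0.15,"y": 0.9,"z": 0,"rx": 0,"ry": 0,"rz": 0},
    {"x": -0.15,"y": 0.9,"z": 0,"rx": 0,"ry": 0,"rz": 0},
    {"x": -0.15,"y": 0.9,"z": 0,"rx": 0,"ry": 0,"rz": 0},
    {"x": -0.15,"y": 0.9,"z": 0,"rx": 0,"ry": 0,"rz": 0},
    {"x": -0.15,"y": 0.7,"z": 0,"rx": 0,"ry": 0,"rz": 0},
    {"x": -0.15,"y": 0.5,"z": 0,"rx": 0,"ry": 0,"rz": 0},
    {"x": 0,"y": 0,"z": 0,"rx": 0,"ry": 0,"rz": 0},
    {"x": 0,"y": 0,"z": 0,"rx": 0,"ry": 0,"rz": 0}
  ]
}}

```text
clock: 8.55
tool_pos: [0.5084, 0.1419, 0.1499]
orientation: [-180.0, -0.0, 180.0]
force: [0.6, 0.4, -0.9]
opening: 0.0355
gripper_force: 30.0
```

Run:
```python
from h import *
s=cams.snapshot("side")
cv2.imwrite("pics/p1.png",cv2.resize(s[100:384,130:400],None,fx=2.1,fy=2.1,interpolation=cv2.INTER_CUBIC))
```

```text
(no output)
```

View pics/p1.png

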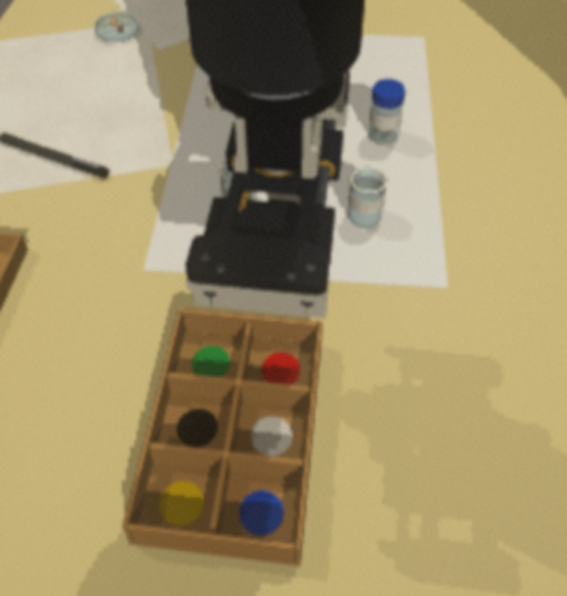

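The side crop shows all six stickers clear, with the gripper body hiding the held jar above the box. I'll check that this matches the expected projection.

Run:
```python
from h import *
P=[[.508,.142,.15],[.508,.142,.112],[.508,.142+.0967,.216],[.508-.039,.2387,.216],[.508+.039,.2387,.216],[.508,.142,.216],[.508,.142,.036]]
print(((proj("side",P)-[130,100])*2.1).round())
```

```text
[[279. 262.]
 [279. 293.]
 [256. 321.]
 [323. 328.]
 [190. 314.]
 [278. 200.]
 [280. 346.]]
```

Call:
{"name": "play_rows", "arguments": {
  "motion": [
    {"x": -0.02,"y": 0.03,"z": 0.4,"rx": 0,"ry": 0,"rz": 0},
    {"x": 0,"y": 0,"z": 0.8,"rx": 0,"ry": 0,"rz": 0},
    {"x": 0,"y": 0,"z": 0.8,"rx": 0,"ry": 0,"rz": 0},
    {"x": 0,"y": 0,"z": 0.8,"rx": 0,"ry": 0,"rz": 0},
    {"x": 0,"y": 0,"z": 0.6,"rx": 0,"ry": 0,"rz": 0},
    {"x": 0,"y": 0,"z": 0.5,"rx": 0,"ry": 0,"rz": 0},
    {"x": 0,"y": 0,"z": 0.3,"rx": 0,"ry": 0,"rz": 0},
    {"x": 0,"y": 0,"z": 0.08,"rx": 0,"ry": 0,"rz": 0},
    {"x": 0,"y": 0,"z": 0,"rx": 0,"ry": 0,"rz": 0},
    {"x": 0,"y": 0,"z": 0,"rx": 0,"ry": 0,"rz": 0}
  ]
}}

```text
clock: 9.85
tool_pos: [0.5094, 0.1433, 0.0436]
orientation: [180.0, 0.0, -180.0]
force: [0.1, 0.4, -1.1]
opening: 0.0353
gripper_force: 30.0
```

Call:
{"name": "play_rows", "arguments": {
  "motion": [
    {"x": 0,"y": 0,"z": 0.03,"rx": 0,"ry": 0,"rz": 0},
    {"x": 0,"y": 0,"z": 0.02,"rx": 0,"ry": 0,"rz": 0},
    {"x": 0,"y": 0,"z": 0,"rx": 0,"ry": 0,"rz": 0}
  ]
}}

```text
clock: 10.22
tool_pos: [0.5091, 0.143, 0.0418]
orientation: [180.0, 0.0, -180.0]
force: [-0.6, 0.5, -1.8]
opening: 0.0355
gripper_force: 30.0
```

Call:
{"name": "play_rows", "arguments": {
  "motion": [
    {"x": 0,"y": 0,"z": 0.02,"rx": 0,"ry": 0,"rz": 0},
    {"x": 0,"y": 0,"z": 0.02,"rx": 0,"ry": 0,"rz": 0},
    {"x": 0,"y": 0,"z": 0,"rx": 0,"ry": 0,"rz": 0}
  ]
}}

```text
clock: 10.6
tool_pos: [0.5093, 0.1431, 0.0414]
orientation: [180.0, 0.0, -180.0]
force: [-1.5, -0.3, 7.5]
opening: 0.0357
gripper_force: 30.0
```

The jar touched the floor at the expected height. I'm releasing it and lifting.

Call:
{"name": "play_rows", "arguments": {
  "motion": [
    {"x": 0,"y": 0,"z": -0.02,"rx": 0,"ry": 0,"rz": 0},
    {"x": 0,"y": 0,"z": 0,"rx": 0,"ry": 0,"rz": 0},
    {"x": 0,"y": 0,"z": 0,"rx": 0,"ry": 0,"rz": 0},
    {"x": 0,"y": 0,"z": 0,"rx": 0,"ry": 0,"rz": 0},
    {"x": 0,"y": 0,"z": -0.5,"rx": 0,"ry": 0,"rz": 0},
    {"x": 0,"y": 0,"z": -1,"rx": 0,"ry": 0,"rz": 0},
    {"x": 0,"y": 0,"z": -1,"rx": 0,"ry": 0,"rz": 0},
    {"x": 0,"y": 0,"z": -1,"rx": 0,"ry": 0,"rz": 0},
    {"x": 0,"y": 0,"z": -0.8,"rx": 0,"ry": 0,"rz": 0},
    {"x": 0,"y": 0,"z": 0,"rx": 0,"ry": 0,"rz": 0}
  ],
  "fingers": 1
}}

```text
clock: 11.85
tool_pos: [0.5101, 0.1436, 0.1513]
orientation: [179.9, 0.2, -180.0]
force: [0.4, -1.0, 0.1]
opening: 0.0876
gripper_force: 0.0
```

Run:
```python
from h import *
S=cams.snapshot("side");T=cams.snapshot("top")
print([(b[0].round(1),b[1]) for b in blobs(S,"red",130)],[(b[0].round(1),b[1]) for b in blobs(T,"red",130)])
for z in(.074,):
  print(cen("side",np.array([.509,.143,z]),.018,[-.016,0]),cen("top",np.array([.509,.143,z]),.018,[-.016,0]))
f=lambda a:cv2.resize(a,(400,400),interpolation=cv2.INTER_CUBIC)
cv2.imwrite("pics/r1.png",np.hstack([f(S[180:384,160:364]),f(T[130:290,70:230])]))
```

```text
[(array([264.3, 259.9]), 212)] [(array([179.1, 219.6]), 96)]
[262.45208934 255.95285888] [179.08987686 215.96419492]
```

View pics/r1.png

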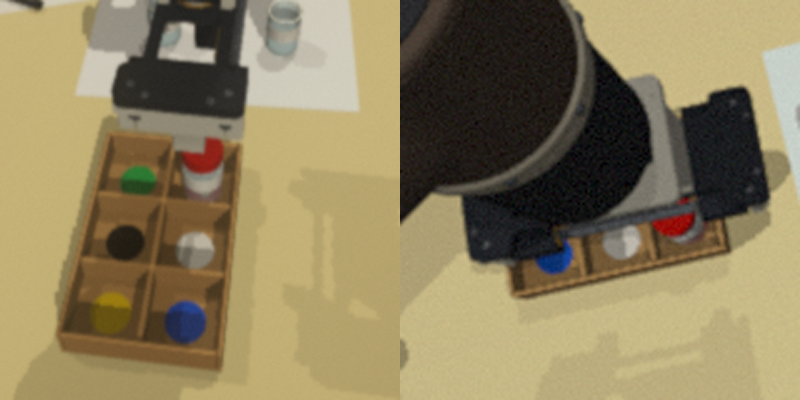

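Red stands upright in its cell, at about (203,165) in the side crop. Blue is next.

Call:
{"name": "play_rows", "arguments": {
  "motion": [
    {"x": 0.22,"y": -0.93,"z": 0,"rx": 0,"ry": 0,"rz": 0},
    {"x": 0.23,"y": -0.93,"z": 0,"rx": 0,"ry": 0,"rz": 0},
    {"x": 0.22,"y": -0.93,"z": 0,"rx": 0,"ry": 0,"rz": 0},
    {"x": 0.23,"y": -0.93,"z": 0,"rx": 0,"ry": 0,"rz": 0},
    {"x": 0.22,"y": -0.93,"z": 0,"rx": 0,"ry": 0,"rz": 0},
    {"x": 0.23,"y": -0.93,"z": 0,"rx": 0,"ry": 0,"rz": 0},
    {"x": 0.22,"y": -0.93,"z": 0,"rx": 0,"ry": 0,"rz": 0},
    {"x": 0.23,"y": -0.93,"z": 0,"rx": 0,"ry": 0,"rz": 0},
    {"x": 0.22,"y": -0.93,"z": 0,"rx": 0,"ry": 0,"rz": 0},
    {"x": 0.23,"y": -0.93,"z": 0,"rx": 0,"ry": 0,"rz": 0},
    {"x": 0.22,"y": -0.93,"z": 0,"rx": 0,"ry": 0,"rz": 0},
    {"x": 0.23,"y": -0.93,"z": 0,"rx": 0,"ry": 0,"rz": 0},
    {"x": 0.22,"y": -0.93,"z": 0,"rx": 0,"ry": 0,"rz": 0},
    {"x": 0.23,"y": -0.93,"z": 0,"rx": 0,"ry": 0,"rz": 0},
    {"x": 0,"y": 0,"z": 0,"rx": 0,"ry": 0,"rz": 0},
    {"x": 0,"y": 0,"z": 0,"rx": 0,"ry": 0,"rz": 0}
  ]
}}

```text
clock: 13.95
tool_pos: [0.4298, -0.183, 0.1488]
orientation: [180.0, 0.0, 179.9]
force: [0.2, -0.5, -0.3]
opening: 0.0873
gripper_force: 0.0
```

Call:
{"name": "play_rows", "arguments": {
  "motion": [
    {"x": 0,"y": 0.04,"z": 0.9,"rx": 0,"ry": 0,"rz": 0},
    {"x": 0,"y": 0,"z": 0.9,"rx": 0,"ry": 0,"rz": 0},
    {"x": 0,"y": 0,"z": 0.9,"rx": 0,"ry": 0,"rz": 0},
    {"x": 0,"y": 0,"z": 0.9,"rx": 0,"ry": 0,"rz": 0},
    {"x": 0,"y": 0,"z": 0.5,"rx": 0,"ry": 0,"rz": 0},
    {"x": 0,"y": 0,"z": 0.37,"rx": 0,"ry": 0,"rz": 0},
    {"x": 0,"y": 0,"z": 0,"rx": 0,"ry": 0,"rz": 0},
    {"x": 0,"y": 0,"z": 0,"rx": 0,"ry": 0,"rz": 0}
  ]
}}

```text
clock: 14.95
tool_pos: [0.4308, -0.1815, 0.0376]
orientation: [-180.0, 0.1, -180.0]
force: [-0.2, 0.4, 0.3]
opening: 0.0877
gripper_force: 0.0
```

Call:
{"name": "play_rows", "arguments": {
  "motion": [
    {"x": 0,"y": 0,"z": 0,"rx": 0,"ry": 0,"rz": 0},
    {"x": 0,"y": 0,"z": 0,"rx": 0,"ry": 0,"rz": 0},
    {"x": 0,"y": 0,"z": 0,"rx": 0,"ry": 0,"rz": 0},
    {"x": 0,"y": 0,"z": 0,"rx": 0,"ry": 0,"rz": 0},
    {"x": 0,"y": 0,"z": 0,"rx": 0,"ry": 0,"rz": 0},
    {"x": 0,"y": 0,"z": 0,"rx": 0,"ry": 0,"rz": 0}
  ],
  "fingers": -1
}}

```text
clock: 15.7
tool_pos: [0.4303, -0.1815, 0.037]
orientation: [180.0, -0.0, -180.0]
force: [0.5, 0.4, -0.6]
opening: 0.0356
gripper_force: 30.0
```

Call:
{"name": "play_rows", "arguments": {
  "motion": [
    {"x": 0,"y": 0,"z": -0.3,"rx": 0,"ry": 0,"rz": 0},
    {"x": 0,"y": 0,"z": -0.6,"rx": 0,"ry": 0,"rz": 0},
    {"x": 0,"y": 0,"z": -0.9,"rx": 0,"ry": 0,"rz": 0},
    {"x": 0,"y": 0,"z": -0.9,"rx": 0,"ry": 0,"rz": 0},
    {"x": 0,"y": 0,"z": -0.9,"rx": 0,"ry": 0,"rz": 0},
    {"x": 0,"y": 0,"z": -0.6,"rx": 0,"ry": 0,"rz": 0},
    {"x": 0,"y": 0,"z": -0.3,"rx": 0,"ry": 0,"rz": 0},
    {"x": -0.15,"y": 0.5,"z": 0,"rx": 0,"ry": 0,"rz": 0},
    {"x": -0.15,"y": 0.75,"z": 0,"rx": 0,"ry": 0,"rz": 0},
    {"x": -0.15,"y": 0.9,"z": 0,"rx": 0,"ry": 0,"rz": 0},
    {"x": -0.15,"y": 0.9,"z": 0,"rx": 0,"ry": 0,"rz": 0},
    {"x": -0.15,"y": 0.9,"z": 0,"rx": 0,"ry": 0,"rz": 0},
    {"x": -0.15,"y": 0.9,"z": 0,"rx": 0,"ry": 0,"rz": 0},
    {"x": -0.15,"y": 0.9,"z": 0,"rx": 0,"ry": 0,"rz": 0},
    {"x": -0.15,"y": 0.9,"z": 0,"rx": 0,"ry": 0,"rz": 0},
    {"x": -0.15,"y": 0.9,"z": 0,"rx": 0,"ry": 0,"rz": 0},
    {"x": -0.15,"y": 0.9,"z": 0,"rx": 0,"ry": 0,"rz": 0},
    {"x": -0.15,"y": 0.9,"z": 0,"rx": 0,"ry": 0,"rz": 0},
    {"x": -0.15,"y": 0.9,"z": 0,"rx": 0,"ry": 0,"rz": 0},
    {"x": -0.15,"y": 0.9,"z": 0,"rx": 0,"ry": 0,"rz": 0}
  ]
}}

```text
clock: 18.2
tool_pos: [0.4787, 0.0984, 0.1489]
orientation: [-180.0, -0.1, -180.0]
force: [0.3, -0.8, -0.4]
opening: 0.0355
gripper_force: 30.0
```

Call:
{"name": "play_rows", "arguments": {
  "motion": [
    {"x": -0.14,"y": 0.9,"z": 0,"rx": 0,"ry": 0,"rz": 0},
    {"x": -0.14,"y": 0.9,"z": 0,"rx": 0,"ry": 0,"rz": 0},
    {"x": -0.14,"y": 0.9,"z": 0,"rx": 0,"ry": 0,"rz": 0},
    {"x": -0.14,"y": 0.9,"z": 0,"rx": 0,"ry": 0,"rz": 0},
    {"x": -0.14,"y": 0.9,"z": 0,"rx": 0,"ry": 0,"rz": 0},
    {"x": -0.14,"y": 0.9,"z": 0,"rx": 0,"ry": 0,"rz": 0},
    {"x": -0.14,"y": 0.8,"z": 0,"rx": 0,"ry": 0,"rz": 0},
    {"x": -0.14,"y": 0.58,"z": 0,"rx": 0,"ry": 0,"rz": 0},
    {"x": 0,"y": 0,"z": 0,"rx": 0,"ry": 0,"rz": 0},
    {"x": 0,"y": 0,"z": 0,"rx": 0,"ry": 0,"rz": 0},
    {"x": 0,"y": 0,"z": 0,"rx": 0,"ry": 0,"rz": 0}
  ]
}}

```text
clock: 19.58
tool_pos: [0.507, 0.2662, 0.1496]
orientation: [-180.0, -0.0, 180.0]
force: [-0.9, -1.1, -0.4]
opening: 0.036
gripper_force: 30.0
```

Call:
{"name": "play_rows", "arguments": {
  "motion": [
    {"x": 0,"y": 0.02,"z": 0.4,"rx": 0,"ry": 0,"rz": 0},
    {"x": 0,"y": 0,"z": 0.8,"rx": 0,"ry": 0,"rz": 0},
    {"x": 0,"y": 0,"z": 0.8,"rx": 0,"ry": 0,"rz": 0},
    {"x": 0,"y": 0,"z": 0.8,"rx": 0,"ry": 0,"rz": 0},
    {"x": 0,"y": 0,"z": 0.6,"rx": 0,"ry": 0,"rz": 0},
    {"x": 0,"y": 0,"z": 0.5,"rx": 0,"ry": 0,"rz": 0},
    {"x": 0,"y": 0,"z": 0.3,"rx": 0,"ry": 0,"rz": 0},
    {"x": 0,"y": 0,"z": 0.06,"rx": 0,"ry": 0,"rz": 0},
    {"x": 0,"y": 0,"z": 0.03,"rx": 0,"ry": 0,"rz": 0},
    {"x": 0,"y": 0,"z": 0,"rx": 0,"ry": 0,"rz": 0}
  ]
}}

```text
clock: 20.82
tool_pos: [0.5073, 0.2675, 0.0428]
orientation: [180.0, 0.0, -180.0]
force: [-0.9, 0.5, -0.6]
opening: 0.0356
gripper_force: 30.0
```

Call:
{"name": "play_rows", "arguments": {
  "motion": [
    {"x": 0,"y": 0,"z": 0.02,"rx": 0,"ry": 0,"rz": 0},
    {"x": 0,"y": 0,"z": 0,"rx": 0,"ry": 0,"rz": 0}
  ]
}}

```text
clock: 21.08
tool_pos: [0.5071, 0.2673, 0.042]
orientation: [180.0, 0.0, -180.0]
force: [-0.3, 0.4, -1.0]
opening: 0.0355
gripper_force: 30.0
```

Call:
{"name": "play_rows", "arguments": {
  "motion": [
    {"x": 0,"y": 0,"z": 0.02,"rx": 0,"ry": 0,"rz": 0},
    {"x": 0,"y": 0,"z": 0.02,"rx": 0,"ry": 0,"rz": 0},
    {"x": 0,"y": 0,"z": 0,"rx": 0,"ry": 0,"rz": 0}
  ]
}}

```text
clock: 21.45
tool_pos: [0.5071, 0.2673, 0.041]
orientation: [180.0, 0.0, -180.0]
force: [-1.0, 0.7, 1.8]
opening: 0.0353
gripper_force: 30.0
```

Call:
{"name": "play_rows", "arguments": {
  "motion": [
    {"x": 0,"y": 0,"z": 0.02,"rx": 0,"ry": 0,"rz": 0},
    {"x": 0,"y": 0,"z": 0,"rx": 0,"ry": 0,"rz": 0}
  ]
}}

```text
clock: 21.7
tool_pos: [0.5072, 0.2673, 0.041]
orientation: [180.0, 0.0, -180.0]
force: [-1.8, -0.7, 6.2]
opening: 0.0356
gripper_force: 30.0
```

Call:
{"name": "play_rows", "arguments": {
  "motion": [
    {"x": 0,"y": 0,"z": -0.02,"rx": 0,"ry": 0,"rz": 0},
    {"x": 0,"y": 0,"z": 0,"rx": 0,"ry": 0,"rz": 0},
    {"x": 0,"y": 0,"z": 0,"rx": 0,"ry": 0,"rz": 0},
    {"x": 0,"y": 0,"z": 0,"rx": 0,"ry": 0,"rz": 0},
    {"x": 0,"y": 0,"z": -0.5,"rx": 0,"ry": 0,"rz": 0},
    {"x": 0,"y": 0,"z": -1,"rx": 0,"ry": 0,"rz": 0},
    {"x": 0,"y": 0,"z": -1,"rx": 0,"ry": 0,"rz": 0},
    {"x": 0,"y": 0,"z": -1,"rx": 0,"ry": 0,"rz": 0},
    {"x": 0,"y": 0,"z": -0.84,"rx": 0,"ry": 0,"rz": 0},
    {"x": 0,"y": 0,"z": 0,"rx": 0,"ry": 0,"rz": 0}
  ],
  "fingers": 1
}}

```text
clock: 22.95
tool_pos: [0.5081, 0.268, 0.152]
orientation: [179.8, 0.2, -180.0]
force: [-0.7, -0.3, -0.4]
opening: 0.0877
gripper_force: 0.0
```

Call:
{"name": "play_rows", "arguments": {
  "motion": [
    {"x": -0.13,"y": -0.9,"z": 0,"rx": 0,"ry": 0,"rz": 0},
    {"x": -0.13,"y": -0.9,"z": 0,"rx": 0,"ry": 0,"rz": 0},
    {"x": -0.13,"y": -0.9,"z": 0,"rx": 0,"ry": 0,"rz": 0},
    {"x": -0.13,"y": -0.9,"z": 0,"rx": 0,"ry": 0,"rz": 0},
    {"x": -0.13,"y": -0.9,"z": 0,"rx": 0,"ry": 0,"rz": 0},
    {"x": -0.13,"y": -0.9,"z": 0,"rx": 0,"ry": 0,"rz": 0},
    {"x": -0.13,"y": -0.9,"z": 0,"rx": 0,"ry": 0,"rz": 0},
    {"x": -0.13,"y": -0.9,"z": 0,"rx": 0,"ry": 0,"rz": 0},
    {"x": -0.13,"y": -0.9,"z": 0,"rx": 0,"ry": 0,"rz": 0},
    {"x": -0.13,"y": -0.9,"z": 0,"rx": 0,"ry": 0,"rz": 0},
    {"x": -0.13,"y": -0.9,"z": 0,"rx": 0,"ry": 0,"rz": 0},
    {"x": -0.13,"y": -0.9,"z": 0,"rx": 0,"ry": 0,"rz": 0},
    {"x": -0.13,"y": -0.9,"z": 0,"rx": 0,"ry": 0,"rz": 0},
    {"x": -0.13,"y": -0.9,"z": 0,"rx": 0,"ry": 0,"rz": 0},
    {"x": -0.13,"y": -0.9,"z": 0,"rx": 0,"ry": 0,"rz": 0},
    {"x": -0.13,"y": -0.9,"z": 0,"rx": 0,"ry": 0,"rz": 0},
    {"x": -0.13,"y": -0.9,"z": 0,"rx": 0,"ry": 0,"rz": 0},
    {"x": -0.13,"y": -0.9,"z": 0,"rx": 0,"ry": 0,"rz": 0},
    {"x": -0.08,"y": -0.92,"z": 0,"rx": 0,"ry": 0,"rz": 0},
    {"x": 0,"y": 0,"z": 0,"rx": 0,"ry": 0,"rz": 0}
  ]
}}

```text
clock: 25.45
tool_pos: [0.567, -0.1629, 0.149]
orientation: [-180.0, -0.0, 179.9]
force: [-0.3, 0.0, -0.5]
opening: 0.0876
gripper_force: 0.0
```

Run:
```python
from h import *
print(ctrl.get_obs()["tool_pos"])
S=cams.snapshot("side");T=cams.snapshot("top")
f=lambda a:cv2.resize(a,(400,400),interpolation=cv2.INTER_CUBIC)
cv2.imwrite("pics/r2.png",np.hstack([f(S[100:384,130:414]),f(T[100:300,70:270])]))
```

```text
[ 0.56698841 -0.16292427  0.14896046]
```

View pics/r2.png

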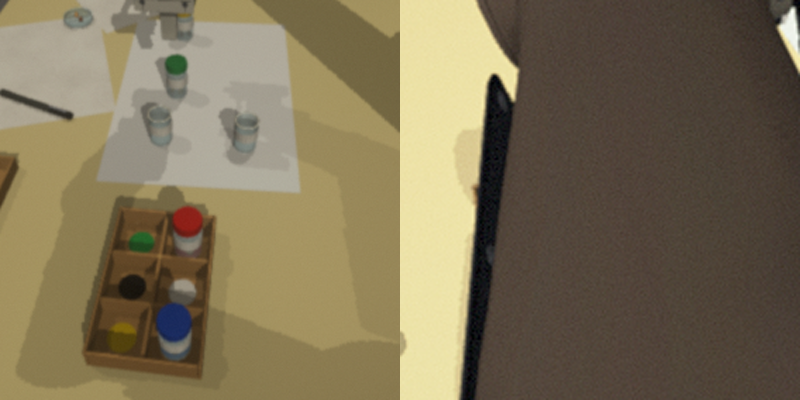

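The side view shows red at (187,228) and blue at (174,330) upright in their cells. Green, both empties and yellow haven't moved. I'm picking green now.

Call:
{"name": "play_rows", "arguments": {
  "motion": [
    {"x": 0,"y": 0.03,"z": 0.9,"rx": 0,"ry": 0,"rz": 0},
    {"x": 0,"y": 0,"z": 0.9,"rx": 0,"ry": 0,"rz": 0},
    {"x": 0,"y": 0,"z": 0.9,"rx": 0,"ry": 0,"rz": 0},
    {"x": 0,"y": 0,"z": 0.9,"rx": 0,"ry": 0,"rz": 0},
    {"x": 0,"y": 0,"z": 0.5,"rx": 0,"ry": 0,"rz": 0},
    {"x": 0,"y": 0,"z": 0.39,"rx": 0,"ry": 0,"rz": 0},
    {"x": 0,"y": 0,"z": 0,"rx": 0,"ry": 0,"rz": 0},
    {"x": 0,"y": 0,"z": 0,"rx": 0,"ry": 0,"rz": 0}
  ]
}}

```text
clock: 26.55
tool_pos: [0.5681, -0.16, 0.0377]
orientation: [-180.0, 0.1, -180.0]
force: [0.2, 0.7, 0.4]
opening: 0.0877
gripper_force: 0.0
```

Call:
{"name": "play_rows", "arguments": {
  "motion": [
    {"x": 0,"y": 0,"z": 0,"rx": 0,"ry": 0,"rz": 0},
    {"x": 0,"y": 0,"z": 0,"rx": 0,"ry": 0,"rz": 0},
    {"x": 0,"y": 0,"z": 0,"rx": 0,"ry": 0,"rz": 0},
    {"x": 0,"y": 0,"z": 0,"rx": 0,"ry": 0,"rz": 0},
    {"x": 0,"y": 0,"z": 0,"rx": 0,"ry": 0,"rz": 0},
    {"x": 0,"y": 0,"z": 0,"rx": 0,"ry": 0,"rz": 0}
  ],
  "fingers": -1
}}

```text
clock: 27.3
tool_pos: [0.5676, -0.16, 0.037]
orientation: [-180.0, -0.0, -180.0]
force: [0.4, 0.5, -0.6]
opening: 0.0355
gripper_force: 30.0
```

Call:
{"name": "play_rows", "arguments": {
  "motion": [
    {"x": 0,"y": 0,"z": -0.3,"rx": 0,"ry": 0,"rz": 0},
    {"x": 0,"y": 0,"z": -0.6,"rx": 0,"ry": 0,"rz": 0},
    {"x": 0,"y": 0,"z": -0.9,"rx": 0,"ry": 0,"rz": 0},
    {"x": 0,"y": 0,"z": -0.9,"rx": 0,"ry": 0,"rz": 0},
    {"x": 0,"y": 0,"z": -0.9,"rx": 0,"ry": 0,"rz": 0},
    {"x": 0,"y": 0,"z": -0.6,"rx": 0,"ry": 0,"rz": 0},
    {"x": 0,"y": 0,"z": -0.3,"rx": 0,"ry": 0,"rz": 0},
    {"x": -0.01,"y": 0.5,"z": 0,"rx": 0,"ry": 0,"rz": 0},
    {"x": -0.01,"y": 0.75,"z": 0,"rx": 0,"ry": 0,"rz": 0},
    {"x": -0.01,"y": 0.9,"z": 0,"rx": 0,"ry": 0,"rz": 0},
    {"x": -0.01,"y": 0.9,"z": 0,"rx": 0,"ry": 0,"rz": 0},
    {"x": -0.01,"y": 0.9,"z": 0,"rx": 0,"ry": 0,"rz": 0},
    {"x": -0.01,"y": 0.9,"z": 0,"rx": 0,"ry": 0,"rz": 0},
    {"x": -0.01,"y": 0.9,"z": 0,"rx": 0,"ry": 0,"rz": 0},
    {"x": -0.01,"y": 0.9,"z": 0,"rx": 0,"ry": 0,"rz": 0},
    {"x": -0.01,"y": 0.9,"z": 0,"rx": 0,"ry": 0,"rz": 0},
    {"x": -0.01,"y": 0.9,"z": 0,"rx": 0,"ry": 0,"rz": 0},
    {"x": -0.01,"y": 0.9,"z": 0,"rx": 0,"ry": 0,"rz": 0},
    {"x": -0.01,"y": 0.9,"z": 0,"rx": 0,"ry": 0,"rz": 0},
    {"x": -0.01,"y": 0.9,"z": 0,"rx": 0,"ry": 0,"rz": 0}
  ]
}}

```text
clock: 29.8
tool_pos: [0.5707, 0.1204, 0.1494]
orientation: [-180.0, -0.0, -180.0]
force: [-0.5, -0.9, 0.2]
opening: 0.0355
gripper_force: 30.0
```

Call:
{"name": "play_rows", "arguments": {
  "motion": [
    {"x": 0,"y": 0.7,"z": 0,"rx": 0,"ry": 0,"rz": 0},
    {"x": 0,"y": 0.29,"z": 0,"rx": 0,"ry": 0,"rz": 0},
    {"x": 0,"y": 0,"z": 0,"rx": 0,"ry": 0,"rz": 0},
    {"x": 0,"y": 0,"z": 0,"rx": 0,"ry": 0,"rz": 0},
    {"x": 0,"y": 0,"z": 0,"rx": 0,"ry": 0,"rz": 0}
  ]
}}

```text
clock: 30.42
tool_pos: [0.5708, 0.1429, 0.1496]
orientation: [180.0, 0.0, 180.0]
force: [0.2, -0.2, -0.8]
opening: 0.0349
gripper_force: 30.0
```

Call:
{"name": "play_rows", "arguments": {
  "motion": [
    {"x": 0,"y": 0,"z": 0.4,"rx": 0,"ry": 0,"rz": 0},
    {"x": 0,"y": 0,"z": 0.8,"rx": 0,"ry": 0,"rz": 0},
    {"x": 0,"y": 0,"z": 0.8,"rx": 0,"ry": 0,"rz": 0},
    {"x": 0,"y": 0,"z": 0.8,"rx": 0,"ry": 0,"rz": 0},
    {"x": 0,"y": 0,"z": 0.6,"rx": 0,"ry": 0,"rz": 0},
    {"x": 0,"y": 0,"z": 0.5,"rx": 0,"ry": 0,"rz": 0},
    {"x": 0,"y": 0,"z": 0.3,"rx": 0,"ry": 0,"rz": 0},
    {"x": 0,"y": 0,"z": 0.06,"rx": 0,"ry": 0,"rz": 0},
    {"x": 0,"y": 0,"z": 0.03,"rx": 0,"ry": 0,"rz": 0},
    {"x": 0,"y": 0,"z": 0.03,"rx": 0,"ry": 0,"rz": 0},
    {"x": 0,"y": 0,"z": 0,"rx": 0,"ry": 0,"rz": 0},
    {"x": 0,"y": 0,"z": 0,"rx": 0,"ry": 0,"rz": 0}
  ]
}}

```text
clock: 31.92
tool_pos: [0.5709, 0.1436, 0.0418]
orientation: [180.0, 0.0, -180.0]
force: [-0.0, -0.3, -1.4]
opening: 0.0353
gripper_force: 30.0
```

Call:
{"name": "play_rows", "arguments": {
  "motion": [
    {"x": 0,"y": 0,"z": 0.02,"rx": 0,"ry": 0,"rz": 0},
    {"x": 0,"y": 0,"z": 0,"rx": 0,"ry": 0,"rz": 0}
  ]
}}

```text
clock: 32.17
tool_pos: [0.5708, 0.1435, 0.041]
orientation: [-180.0, -0.0, -180.0]
force: [-0.6, -1.0, -0.4]
opening: 0.0352
gripper_force: 30.0
```

Call:
{"name": "play_rows", "arguments": {
  "motion": [
    {"x": 0,"y": 0,"z": 0.02,"rx": 0,"ry": 0,"rz": 0},
    {"x": 0,"y": 0,"z": 0.01,"rx": 0,"ry": 0,"rz": 0},
    {"x": 0,"y": 0,"z": 0,"rx": 0,"ry": 0,"rz": 0}
  ]
}}

```text
clock: 32.55
tool_pos: [0.5709, 0.1435, 0.041]
orientation: [-180.0, 0.0, -180.0]
force: [-3.0, 0.2, 6.2]
opening: 0.0355
gripper_force: 30.0
```

Call:
{"name": "play_rows", "arguments": {
  "motion": [
    {"x": 0,"y": 0,"z": -0.02,"rx": 0,"ry": 0,"rz": 0},
    {"x": 0,"y": 0,"z": 0,"rx": 0,"ry": 0,"rz": 0},
    {"x": 0,"y": 0,"z": 0,"rx": 0,"ry": 0,"rz": 0},
    {"x": 0,"y": 0,"z": 0,"rx": 0,"ry": 0,"rz": 0},
    {"x": 0,"y": 0,"z": -0.5,"rx": 0,"ry": 0,"rz": 0},
    {"x": 0,"y": 0,"z": -1,"rx": 0,"ry": 0,"rz": 0},
    {"x": 0,"y": 0,"z": -1,"rx": 0,"ry": 0,"rz": 0},
    {"x": 0,"y": 0,"z": -1,"rx": 0,"ry": 0,"rz": 0},
    {"x": 0,"y": 0,"z": -0.84,"rx": 0,"ry": 0,"rz": 0},
    {"x": 0,"y": 0,"z": 0,"rx": 0,"ry": 0,"rz": 0}
  ],
  "fingers": 1
}}

```text
clock: 33.8
tool_pos: [0.572, 0.1441, 0.152]
orientation: [179.9, 0.2, -180.0]
force: [0.6, -0.3, -1.0]
opening: 0.0877
gripper_force: 0.0
```

Call:
{"name": "play_rows", "arguments": {
  "motion": [
    {"x": -0.02,"y": -0.9,"z": 0,"rx": 0,"ry": 0,"rz": 0},
    {"x": -0.02,"y": -0.9,"z": 0,"rx": 0,"ry": 0,"rz": 0},
    {"x": -0.02,"y": -0.9,"z": 0,"rx": 0,"ry": 0,"rz": 0},
    {"x": -0.02,"y": -0.9,"z": 0,"rx": 0,"ry": 0,"rz": 0},
    {"x": -0.02,"y": -0.9,"z": 0,"rx": 0,"ry": 0,"rz": 0},
    {"x": -0.02,"y": -0.9,"z": 0,"rx": 0,"ry": 0,"rz": 0},
    {"x": -0.02,"y": -0.9,"z": 0,"rx": 0,"ry": 0,"rz": 0},
    {"x": -0.02,"y": -0.9,"z": 0,"rx": 0,"ry": 0,"rz": 0},
    {"x": -0.02,"y": -0.9,"z": 0,"rx": 0,"ry": 0,"rz": 0},
    {"x": -0.02,"y": -0.9,"z": 0,"rx": 0,"ry": 0,"rz": 0},
    {"x": -0.02,"y": -0.9,"z": 0,"rx": 0,"ry": 0,"rz": 0},
    {"x": -0.02,"y": -0.9,"z": 0,"rx": 0,"ry": 0,"rz": 0},
    {"x": -0.02,"y": -0.9,"z": 0,"rx": 0,"ry": 0,"rz": 0},
    {"x": -0.02,"y": -0.9,"z": 0,"rx": 0,"ry": 0,"rz": 0},
    {"x": 0,"y": -0.9,"z": 0,"rx": 0,"ry": 0,"rz": 0},
    {"x": 0,"y": -0.9,"z": 0,"rx": 0,"ry": 0,"rz": 0},
    {"x": 0,"y": -0.9,"z": 0,"rx": 0,"ry": 0,"rz": 0},
    {"x": 0,"y": -0.9,"z": 0,"rx": 0,"ry": 0,"rz": 0},
    {"x": 0,"y": -0.9,"z": 0,"rx": 0,"ry": 0,"rz": 0},
    {"x": 0,"y": -0.9,"z": 0,"rx": 0,"ry": 0,"rz": 0}
  ]
}}

```text
clock: 36.3
tool_pos: [0.5777, -0.3081, 0.1492]
orientation: [180.0, -0.0, 180.0]
force: [1.0, 0.2, -0.2]
opening: 0.0877
gripper_force: 0.0
```

Call:
{"name": "play_rows", "arguments": {
  "motion": [
    {"x": 0,"y": -0.86,"z": 0,"rx": 0,"ry": 0,"rz": 0},
    {"x": 0,"y": 0,"z": 0,"rx": 0,"ry": 0,"rz": 0},
    {"x": 0,"y": 0,"z": 0,"rx": 0,"ry": 0,"rz": 0},
    {"x": 0,"y": 0,"z": 0,"rx": 0,"ry": 0,"rz": 0}
  ]
}}

```text
clock: 36.8
tool_pos: [0.578, -0.3275, 0.1494]
orientation: [180.0, 0.0, -180.0]
force: [-1.2, -0.7, 0.5]
opening: 0.0873
gripper_force: 0.0
```

Call:
{"name": "play_rows", "arguments": {
  "motion": [
    {"x": 0,"y": 0,"z": 0.9,"rx": 0,"ry": 0,"rz": 0},
    {"x": 0,"y": 0,"z": 0.9,"rx": 0,"ry": 0,"rz": 0},
    {"x": 0,"y": 0,"z": 0.9,"rx": 0,"ry": 0,"rz": 0},
    {"x": 0,"y": 0,"z": 0.9,"rx": 0,"ry": 0,"rz": 0},
    {"x": 0,"y": 0,"z": 0.5,"rx": 0,"ry": 0,"rz": 0},
    {"x": 0,"y": 0,"z": 0.39,"rx": 0,"ry": 0,"rz": 0},
    {"x": 0,"y": 0,"z": 0,"rx": 0,"ry": 0,"rz": 0},
    {"x": 0,"y": 0,"z": 0,"rx": 0,"ry": 0,"rz": 0}
  ]
}}

```text
clock: 37.8
tool_pos: [0.5784, -0.3281, 0.0378]
orientation: [-180.0, 0.1, -180.0]
force: [-0.2, 0.5, -0.4]
opening: 0.0875
gripper_force: 0.0
```

Call:
{"name": "play_rows", "arguments": {
  "motion": [
    {"x": 0,"y": 0,"z": 0,"rx": 0,"ry": 0,"rz": 0},
    {"x": 0,"y": 0,"z": 0,"rx": 0,"ry": 0,"rz": 0},
    {"x": 0,"y": 0,"z": 0,"rx": 0,"ry": 0,"rz": 0},
    {"x": 0,"y": 0,"z": 0,"rx": 0,"ry": 0,"rz": 0},
    {"x": 0,"y": 0,"z": 0,"rx": 0,"ry": 0,"rz": 0},
    {"x": 0,"y": 0,"z": 0,"rx": 0,"ry": 0,"rz": 0}
  ],
  "fingers": -1
}}

```text
clock: 38.55
tool_pos: [0.5778, -0.3279, 0.037]
orientation: [180.0, -0.0, -180.0]
force: [-0.8, -0.2, -0.2]
opening: 0.0355
gripper_force: 30.0
```

Call:
{"name": "play_rows", "arguments": {
  "motion": [
    {"x": 0,"y": 0,"z": -0.3,"rx": 0,"ry": 0,"rz": 0},
    {"x": 0,"y": 0,"z": -0.6,"rx": 0,"ry": 0,"rz": 0},
    {"x": 0,"y": 0,"z": -0.9,"rx": 0,"ry": 0,"rz": 0},
    {"x": 0,"y": 0,"z": -0.9,"rx": 0,"ry": 0,"rz": 0},
    {"x": 0,"y": 0,"z": -0.9,"rx": 0,"ry": 0,"rz": 0},
    {"x": 0,"y": 0,"z": -0.6,"rx": 0,"ry": 0,"rz": 0},
    {"x": 0,"y": 0,"z": -0.3,"rx": 0,"ry": 0,"rz": 0},
    {"x": 0.02,"y": 0.5,"z": 0,"rx": 0,"ry": 0,"rz": 0},
    {"x": 0.02,"y": 0.75,"z": 0,"rx": 0,"ry": 0,"rz": 0},
    {"x": 0.02,"y": 0.9,"z": 0,"rx": 0,"ry": 0,"rz": 0},
    {"x": 0.02,"y": 0.9,"z": 0,"rx": 0,"ry": 0,"rz": 0},
    {"x": 0.02,"y": 0.9,"z": 0,"rx": 0,"ry": 0,"rz": 0},
    {"x": 0.02,"y": 0.9,"z": 0,"rx": 0,"ry": 0,"rz": 0},
    {"x": 0.02,"y": 0.9,"z": 0,"rx": 0,"ry": 0,"rz": 0},
    {"x": 0.02,"y": 0.9,"z": 0,"rx": 0,"ry": 0,"rz": 0},
    {"x": 0.02,"y": 0.9,"z": 0,"rx": 0,"ry": 0,"rz": 0},
    {"x": 0.02,"y": 0.9,"z": 0,"rx": 0,"ry": 0,"rz": 0},
    {"x": 0.02,"y": 0.9,"z": 0,"rx": 0,"ry": 0,"rz": 0},
    {"x": 0.02,"y": 0.9,"z": 0,"rx": 0,"ry": 0,"rz": 0},
    {"x": 0.02,"y": 0.9,"z": 0,"rx": 0,"ry": 0,"rz": 0}
  ]
}}

```text
clock: 41.05
tool_pos: [0.5709, -0.0473, 0.1496]
orientation: [180.0, 0.0, -179.9]
force: [0.7, 0.1, -0.0]
opening: 0.0357
gripper_force: 30.0
```

Call:
{"name": "play_rows", "arguments": {
  "motion": [
    {"x": 0.02,"y": 0.9,"z": 0,"rx": 0,"ry": 0,"rz": 0},
    {"x": 0.02,"y": 0.9,"z": 0,"rx": 0,"ry": 0,"rz": 0},
    {"x": 0.02,"y": 0.9,"z": 0,"rx": 0,"ry": 0,"rz": 0},
    {"x": 0.02,"y": 0.9,"z": 0,"rx": 0,"ry": 0,"rz": 0},
    {"x": 0,"y": 0.9,"z": 0,"rx": 0,"ry": 0,"rz": 0},
    {"x": 0,"y": 0.9,"z": 0,"rx": 0,"ry": 0,"rz": 0},
    {"x": 0,"y": 0.9,"z": 0,"rx": 0,"ry": 0,"rz": 0},
    {"x": 0,"y": 0.9,"z": 0,"rx": 0,"ry": 0,"rz": 0},
    {"x": 0,"y": 0.9,"z": 0,"rx": 0,"ry": 0,"rz": 0},
    {"x": 0,"y": 0.9,"z": 0,"rx": 0,"ry": 0,"rz": 0},
    {"x": 0,"y": 0.9,"z": 0,"rx": 0,"ry": 0,"rz": 0},
    {"x": 0,"y": 0.9,"z": 0,"rx": 0,"ry": 0,"rz": 0},
    {"x": 0,"y": 0.9,"z": 0,"rx": 0,"ry": 0,"rz": 0},
    {"x": 0,"y": 0.6,"z": 0,"rx": 0,"ry": 0,"rz": 0},
    {"x": 0,"y": 0.36,"z": 0,"rx": 0,"ry": 0,"rz": 0},
    {"x": 0,"y": 0,"z": 0,"rx": 0,"ry": 0,"rz": 0},
    {"x": 0,"y": 0,"z": 0,"rx": 0,"ry": 0,"rz": 0},
    {"x": 0,"y": 0,"z": 0,"rx": 0,"ry": 0,"rz": 0}
  ]
}}

```text
clock: 43.3
tool_pos: [0.5694, 0.2667, 0.1497]
orientation: [180.0, 0.0, 180.0]
force: [0.2, 0.3, -0.8]
opening: 0.0355
gripper_force: 30.0
```

Call:
{"name": "play_rows", "arguments": {
  "motion": [
    {"x": 0,"y": 0.02,"z": 0.4,"rx": 0,"ry": 0,"rz": 0},
    {"x": 0,"y": 0,"z": 0.8,"rx": 0,"ry": 0,"rz": 0},
    {"x": 0,"y": 0,"z": 0.8,"rx": 0,"ry": 0,"rz": 0},
    {"x": 0,"y": 0,"z": 0.8,"rx": 0,"ry": 0,"rz": 0},
    {"x": 0,"y": 0,"z": 0.6,"rx": 0,"ry": 0,"rz": 0},
    {"x": 0,"y": 0,"z": 0.5,"rx": 0,"ry": 0,"rz": 0},
    {"x": 0,"y": 0,"z": 0.3,"rx": 0,"ry": 0,"rz": 0},
    {"x": 0,"y": 0,"z": 0.06,"rx": 0,"ry": 0,"rz": 0},
    {"x": 0,"y": 0,"z": 0.03,"rx": 0,"ry": 0,"rz": 0},
    {"x": 0,"y": 0,"z": 0.03,"rx": 0,"ry": 0,"rz": 0},
    {"x": 0,"y": 0,"z": 0.02,"rx": 0,"ry": 0,"rz": 0},
    {"x": 0,"y": 0,"z": 0,"rx": 0,"ry": 0,"rz": 0},
    {"x": 0,"y": 0,"z": 0,"rx": 0,"ry": 0,"rz": 0}
  ]
}}

```text
clock: 44.92
tool_pos: [0.5693, 0.2678, 0.0412]
orientation: [180.0, 0.0, -180.0]
force: [-0.8, 0.1, -0.8]
opening: 0.0356
gripper_force: 30.0
```

Call:
{"name": "play_rows", "arguments": {
  "motion": [
    {"x": 0,"y": 0,"z": 0.02,"rx": 0,"ry": 0,"rz": 0},
    {"x": 0,"y": 0,"z": 0,"rx": 0,"ry": 0,"rz": 0},
    {"x": 0,"y": 0,"z": 0,"rx": 0,"ry": 0,"rz": 0}
  ]
}}

```text
clock: 45.3
tool_pos: [0.5695, 0.2679, 0.0409]
orientation: [180.0, 0.0, -180.0]
force: [-1.1, -0.1, 4.8]
opening: 0.0352
gripper_force: 30.0
```

Call:
{"name": "play_rows", "arguments": {
  "motion": [
    {"x": 0,"y": 0,"z": -0.01,"rx": 0,"ry": 0,"rz": 0},
    {"x": 0,"y": 0,"z": 0,"rx": 0,"ry": 0,"rz": 0},
    {"x": 0,"y": 0,"z": 0,"rx": 0,"ry": 0,"rz": 0},
    {"x": 0,"y": 0,"z": 0,"rx": 0,"ry": 0,"rz": 0},
    {"x": 0,"y": 0,"z": -0.5,"rx": 0,"ry": 0,"rz": 0},
    {"x": 0,"y": 0,"z": -1,"rx": 0,"ry": 0,"rz": 0},
    {"x": 0,"y": 0,"z": -1,"rx": 0,"ry": 0,"rz": 0},
    {"x": 0,"y": 0,"z": -1,"rx": 0,"ry": 0,"rz": 0},
    {"x": 0,"y": 0,"z": -0.84,"rx": 0,"ry": 0,"rz": 0},
    {"x": 0,"y": 0,"z": 0,"rx": 0,"ry": 0,"rz": 0}
  ],
  "fingers": 1
}}

```text
clock: 46.55
tool_pos: [0.5704, 0.2685, 0.1522]
orientation: [179.8, 0.2, -180.0]
force: [-0.7, 0.4, 0.2]
opening: 0.0877
gripper_force: 0.0
```

Call:
{"name": "play_rows", "arguments": {
  "motion": [
    {"x": 0.2,"y": -0.9,"z": 0,"rx": 0,"ry": 0,"rz": 0},
    {"x": 0.2,"y": -0.9,"z": 0,"rx": 0,"ry": 0,"rz": 0},
    {"x": 0.2,"y": -0.9,"z": 0,"rx": 0,"ry": 0,"rz": 0},
    {"x": 0.2,"y": -0.9,"z": 0,"rx": 0,"ry": 0,"rz": 0},
    {"x": 0.2,"y": -0.9,"z": 0,"rx": 0,"ry": 0,"rz": 0},
    {"x": 0.2,"y": -0.9,"z": 0,"rx": 0,"ry": 0,"rz": 0},
    {"x": 0.2,"y": -0.9,"z": 0,"rx": 0,"ry": 0,"rz": 0},
    {"x": 0.2,"y": -0.9,"z": 0,"rx": 0,"ry": 0,"rz": 0},
    {"x": 0.2,"y": -0.9,"z": 0,"rx": 0,"ry": 0,"rz": 0},
    {"x": 0.2,"y": -0.9,"z": 0,"rx": 0,"ry": 0,"rz": 0},
    {"x": 0.2,"y": -0.9,"z": 0,"rx": 0,"ry": 0,"rz": 0},
    {"x": 0.2,"y": -0.9,"z": 0,"rx": 0,"ry": 0,"rz": 0},
    {"x": 0.2,"y": -0.9,"z": 0,"rx": 0,"ry": 0,"rz": 0},
    {"x": 0.2,"y": -0.9,"z": 0,"rx": 0,"ry": 0,"rz": 0},
    {"x": 0.2,"y": -0.9,"z": 0,"rx": 0,"ry": 0,"rz": 0},
    {"x": 0.2,"y": -0.9,"z": 0,"rx": 0,"ry": 0,"rz": 0},
    {"x": 0.2,"y": -0.9,"z": 0,"rx": 0,"ry": 0,"rz": 0},
    {"x": 0.2,"y": -0.9,"z": 0,"rx": 0,"ry": 0,"rz": 0},
    {"x": 0,"y": -0.9,"z": 0,"rx": 0,"ry": 0,"rz": 0},
    {"x": 0,"y": -0.9,"z": 0,"rx": 0,"ry": 0,"rz": 0}
  ]
}}

```text
clock: 49.05
tool_pos: [0.4789, -0.1836, 0.1494]
orientation: [-180.0, 0.0, -180.0]
force: [0.5, 1.1, 0.3]
opening: 0.0877
gripper_force: 0.0
```

Call:
{"name": "play_rows", "arguments": {
  "motion": [
    {"x": 0,"y": -0.9,"z": 0,"rx": 0,"ry": 0,"rz": 0},
    {"x": 0,"y": -0.9,"z": 0,"rx": 0,"ry": 0,"rz": 0},
    {"x": 0,"y": -0.9,"z": 0,"rx": 0,"ry": 0,"rz": 0},
    {"x": 0,"y": -0.9,"z": 0,"rx": 0,"ry": 0,"rz": 0},
    {"x": 0,"y": -0.9,"z": 0,"rx": 0,"ry": 0,"rz": 0},
    {"x": 0,"y": -0.9,"z": 0,"rx": 0,"ry": 0,"rz": 0},
    {"x": 0,"y": 0,"z": 0,"rx": 0,"ry": 0,"rz": 0},
    {"x": 0,"y": 0,"z": 0,"rx": 0,"ry": 0,"rz": 0}
  ]
}}

```text
clock: 50.05
tool_pos: [0.4788, -0.3174, 0.1491]
orientation: [180.0, -0.0, 180.0]
force: [1.6, 0.1, 0.6]
opening: 0.0876
gripper_force: 0.0
```

Run:
```python
from h import *
S=cams.snapshot("side");T=cams.snapshot("top")
f=lambda a:cv2.resize(a,(400,400),interpolation=cv2.INTER_CUBIC)
cv2.imwrite("pics/end.png",np.hstack([f(S[100:384,130:414]),f(T[100:300,90:290])]))
for c in HUE:
  sm=110 if c=="green" else 130
  s=max(blobs(S,c,sm),key=lambda b:b[1]);t=max(blobs(T,c,sm),key=lambda b:b[1])
  p,e=fit({"side":s[0],"top":t[0]},.018,[-.016,0],[.54,.2,.07]);print(c,p.round(4),e.round(1),s[1],t[1])
```

```text
red [0.5093 0.1444 0.0737] [-0.4 -0.2 -0.   0.6] 350 240
yellow [0.5697 0.2686 0.0742] [-0.3 -0.1  0.1  0.6] 558 257
green [0.5712 0.1442 0.0727] [-0.4 -0.1  0.   0.5] 325 225
blue [0.507  0.2684 0.0732] [-0.3 -0.1  0.   0.5] 495 247
```

View pics/end.png

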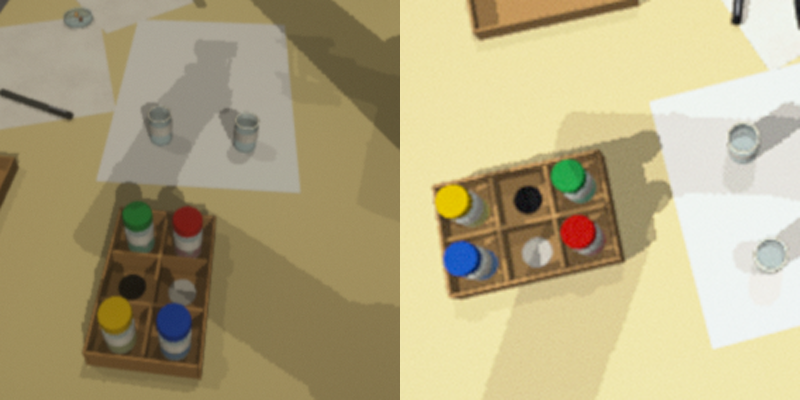

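All four jars stand upright in their matching cells. In the side half they are green (138,225), red (187,228), yellow (117,325) and blue (174,330). Cap tops measure about 74 mm high, which fits jars standing on the cell floor. The empties are still standing where they were.

```bash
python3 -c "
from plant import workorder
print(workorder.close_job())"
```

```text
the job is handed in; nothing more can be done
None
```

The four capped jars are standing upright in the cells that match their caps, the two empty jars were left where they stood, and the job was handed in at about 50 s of the 96 s allowed.

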